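# Dock the solar panel on the window sill and start it charging

## Robot

A 6-joint arm with a two-finger parallel gripper is mounted at the origin on the work surface. World frame = base frame: x ahead of the robot, y to its left, z up, the work surface at z = 0. Lengths are in m, angles in rad, forces in N, time in s.
With the tool pointing down it reaches from about 0.15 to 0.775 m from the base axis. Payload 6.1 kg.
Tool frame: the origin (TCP) lies at the very end of the fingers, on their centre line; the grasp point (between the pads) lies 19 mm behind it; x points along the fingers, y is the direction in which the jaws open and shut, and the axes are right-handed (so a half turn about x gives the same grasp; the last joint's range is limited). The gripper opens to 85 mm and grips with 20 to 120 N. Pads are 22 mm wide; open, the fingers measure 114 mm over their backs; the gripper's body (76 mm by 85 mm) begins 54 mm behind the grasp point. The pads swing forward as they close: fully open they stand 13 mm farther back than shut.
Start: joints at [1.2, 0.126, -0.04, 1.405, 0, 1.571], TCP at [0.19, 0.489, 0.231] pointing down, gripper open.
Joint ranges: [-2.72, 2.72], [-0.95, 1.95], [-1.27, 1.35], [-1.78, 2.02], [-1.46, 1.47], [-3.14, 3.14]. Speed limits (rad/s): [2.39, 2.39, 3.01, 3.14, 3.14, 3.14].

## Interface

Orientations are given as a rotation vector (axis times angle).
In Python, from rig import bot gives the robot as it stands. The module is installed in compiled form; this text tells all that it offers.
- The arm moves only by the tool move_arm, never from a script. Its argument "moves" is a list of rows, each an object with "rotation": the turn, a rotation vector about the tool's x, y, z in rad, a list of three; "translation": the shift along the tool's x, y, z in mm, a list of three; "hand": the finger opening in mm, from 0 to 85.4. A call has 1 to 10 rows; each row is the pose to reach, as a shift and turn from the pose commanded when the call began, along the tool's axes at that moment; what a row does not reach only later rows make up. A row lasts 1/10 s, in which the tool goes at most 50 mm and 8.59 degrees, less where a joint would pass 70% of its speed; a pose out of reach is approached as far as the arm can. A call with a gripper value outside its range is refused whole. The fingers move at their own pace and stop on an object; "force" is the grip in N (left out, the last holds). Time passes only in rows, so rows that repeat a pose let the fingers close. It gives the time, the measured TCP pose, the force and the opening at its end, in the units of the state.
- bot.get_state(): the state, without advancing time (a new reading comes with each control period).
- bot.get_image(name): name is "scene" or "side" or "wrist"; returns the picture (400x640x3 uint8, red, green, blue); there is no depth.
- bot.calibration(name): a dict with "camera_matrix" (3x3 intrinsics, pixels), "R" (3x3) and "t" (3): a world point X has camera coordinates R X + t; the wrist camera has in their place "tool_from_camera" (4x4, takes a point from camera to tool coordinates, whose origin is the TCP and whose axes are the tool frame's). Camera axes: x right, y down, z forward; pixel columns grow to the right and rows downward; lengths in m; the calibration is good to about 2 mm. The wrist camera is an equidistant fisheye: a pixel r from the principal point sees the ray r / f radians off the axis. A picture is of the moment at which its call begins: read the wrist's pose just before it. calibration takes no time and is no camera call.
- bot.hand_in(): hands the job in, once; it reports no verdict.
Trained networks look in the newest picture that a camera, given by its name, has taken for a name from the list of things; names that differ only in an ending like _2 or _b are one class to them, and where a whole thing is asked for, a point or a joint stands for the part that bears it (a point fixed in the world has none). Each returns a list of dicts, best first, with "conf" (0 to 1); they miss things now and then, are a little off and sometimes report something else, mostly with a low value. They report only what shows in the picture. A call takes as long as a camera call. They do not tell look-alikes from the thing itself.
- bot.masks_of(camera, thing): "pixels" (400x640 bool, what is visible of it) and "box" ([left, top, width, height] in pixels, round what is visible of it).
The state is a dict: "t": time; "joints": joint angles; "qd": joint speeds; "joint_torque": joint torques, N m; "tool_pos": TCP position; "ee_rot": TCP orientation; "contact_force": force on the tool from outside, world axes, zero at the start; "moment": the same for the moment, N m; "width": finger opening in m.
Only numpy, scipy, OpenCV 4.12 (cv2) and the standard library are available. Lean on these libraries where they do the work, as an engineer would, in place of code of your own. Each camera call takes 0.05 s, during which the arm holds its last target.

## Task

Take the small solar panel out of its wooden cradle and slide it, copper edge first and blue cells facing the window (the far side, away from the robot), fully home into the leaning slot of the white charging dock. Then press the orange button on the dock's dome right down once it is docked and let it spring back up. Leave everything else on the sill where it stands.

Things in the scene. Friction and masses are not known exactly. Their poses are not given: they have to be found in the camera images.
- panel_center (a point): Centre of the loose solar panel, a rigid black slab 10 mm thick (its x), 80 mm wide (its y), 120 mm tall (its z), about 0.16 kg. +x points out of the face with six dark blue cells, +z to the plain top edge; the copper edge is the foot, at z -60 mm. It starts upright in the cradle, a little loose, foot down, cells to the far side, its upper 75 mm clear of the cradle.
- panel_foot (a point): Middle of the panel's copper contact edge, its foot (60 mm from its centre along the panel's -z). Same axes as panel_center.
- cradle: Fixed wooden storage cradle with an upright slot, 75 x 110 mm on the sill and 45 mm tall. Origin at the centre of its underside; its x runs across the 13 mm gap, its y along it, z up. The slot's floor is 10 mm above the sill and the slot is 35 mm deep.
- slot_floor (a point): Centre of the floor of the dock's black slot, which leans 30 degrees, top towards the robot. z points up along the slot out of its mouth, y along it, x across it (far and up). Inside 12.4 mm (x) by 85 mm (y), 36 mm deep; flared lips on the long sides rise 9 mm more. The docked panel's foot is here, axes alike, top 84 mm out of the mouth. Friction may hold it short of home: push along the slot.
- slot_mouth (a point): Centre of the slot's mouth, 36 mm from the floor along the slot's z. Same axes as slot_floor.
- dock: Fixed white charging dock, base 130 x 214 x 12 mm. Origin at the centre of its underside, x to the far side, y along it, z up. At y -50 mm is the leaning slot (floor centre 38 mm above the sill), at y +56 mm the white dome, 92 mm wide, with the orange button on top.
- charge_button_top (a point): Middle of the top face of the orange push button on the dome, a disc 32 mm across that faces straight up.
- charge_button (a joint): How far the button is pressed: 0 up, 0.006 m fully down (about 5 N); it springs back when let go.
- tray0: Lowest of three stacked round pale grey trays, each 140 mm wide, 20 mm tall. Loose bystander, to be left alone. Origin at the centre of its underside, z up.
- tray1: Middle tray of the stack. Loose bystander, to be left alone. Origin at the centre of its underside, z up.
- tray2: Top tray of the stack. Loose bystander, to be left alone. Origin at the centre of its underside, z up.
- canister: Small aluminium canister with a screw lid, 53 mm wide, 77 mm tall. Loose bystander, to be left alone. Origin at the centre of its underside, z up.
- bird: Ceramic bird figurine, blue, 87 mm tall, about 110 mm long. Loose bystander, to be left alone. Origin at the centre of its underside, z up.
- brush: Blue plastic cleaning brush lying on its bristles, 175 mm long along its x, 29 mm tall. Loose bystander, to be left alone. Origin at the centre of its underside, z up.
- herb: Herb in a terracotta pot, 96 mm wide, about 180 mm tall. Loose bystander, to be left alone. Origin at the centre of its underside, z up.
- jar: Amber glass jar, 72 mm wide, 110 mm tall. Loose bystander, to be left alone. Origin at the centre of its underside, z up.
Mind the look-alikes: they are no part of the job. Of the things that look like the part that bears panel_center, the largest one is meant.

How it is judged:
By the outcome, as a careful person would: the job done as asked, in the order asked, and still so for the second after the job is handed in, with the robot touching nothing.
It also fails if it takes over 54 s, if anything falls off the work surface, if the arm or the gripper's body presses on something with over 40 N, if the wrist force passes 120 N, or if a joint passes its speed limit or range.

## Working session

There is one attempt and no reset: what is moved stays moved. The work goes in short steps, Python scripts to look and compute and a tool call to move; the robot and the scene stay as the last step left them, time stands still between calls to the robot, and variables do not carry over. Pictures are saved under pics/ and viewed, and the job is handed in when it is done.

Besides the shell and the picture viewer there is one more tool, called after ">>>" in YAML: its name, and indented under it one key for each argument. move_arm: Moves the arm, as the interface text tells. Its arguments: {"type":"object","properties":{"moves":{"type":"array"},"force":{"type":"number"}},"required":["moves"]}

```bash
mkdir -p pics
python3 - <<'E'
from rig import bot
import cv2,numpy as np
s=bot.get_state()
for k,v in s.items(): print(k,np.round(v,4))
for n in ["scene","side","wrist"]:
    im=bot.get_image(n); cv2.imwrite(f"pics/{n}0.png",im[:,:,::-1])
    c=bot.calibration(n); print(n,{k:np.round(v,4).tolist() for k,v in c.items()})
E
```

```text
t 0.0
joints [ 1.2     0.1264 -0.0406  1.4054 -0.      1.5708]
qd [ 0.0005 -0.0007 -0.0002  0.     -0.001  -0.0028]
joint_torque [ 1.10000e-03 -4.35912e+01  3.52925e+01  1.73000e-02 -1.00000e-04
 -0.00000e+00]
tool_pos [0.1901 0.4889 0.2305]
ee_rot [ 0.2897  1.5514 -0.2922]
contact_force [ 0.1528 -0.8236  0.5662]
moment [-0.0092  0.0178  0.0619]
width 0.0856
scene {'camera_matrix': [[387.4076, 0.0, 322.0763], [0.0, 387.4076, 194.8586], [0.0, 0.0, 1.0]], 'R': [[-0.5045, 0.8633, -0.0145], [0.7138, 0.4076, -0.5695], [-0.4857, -0.2977, -0.8219]], 't': [0.3108, -0.3645, 1.571]}
side {'camera_matrix': [[412.0135, 0.0, 315.8561], [0.0, 412.0135, 199.9614], [0.0, 0.0, 1.0]], 'R': [[0.9956, -0.0912, 0.0224], [-0.0468, -0.6881, -0.7241], [0.0814, 0.7199, -0.6893]], 't': [-0.6023, 0.1043, 1.3566]}
wrist {'camera_matrix': [[309.7069, 0.0, 318.2984], [0.0, 309.7069, 199.0968], [0.0, 0.0, 1.0]], 'tool_from_camera': [[0.0012, -0.3173, 0.9483, -0.1433], [1.0, 0.0001, -0.0012, 0.0001], [0.0002, 0.9483, 0.3173, -0.0817], [0.0, 0.0, 0.0, 1.0]]}
```

View pics/scene0.png

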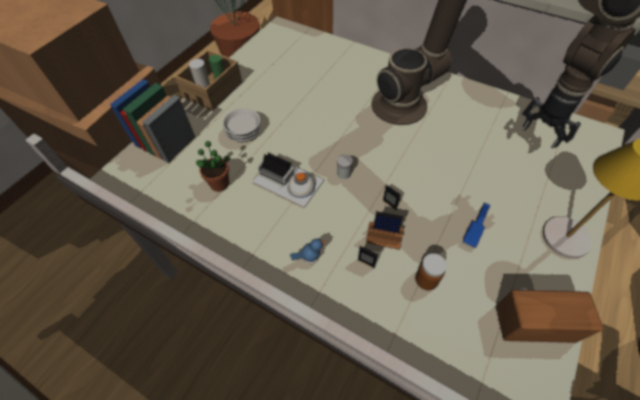

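View pics/side0.png

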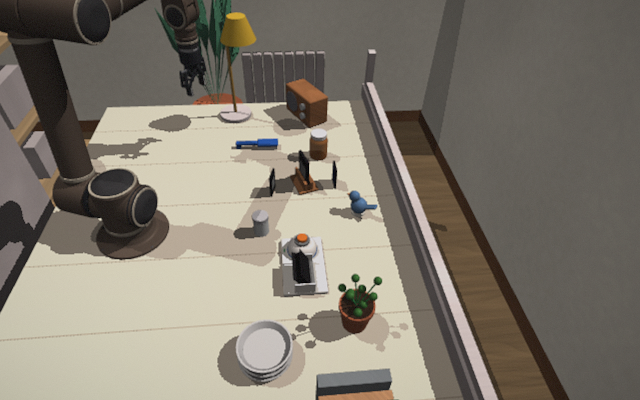

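View pics/wrist0.png

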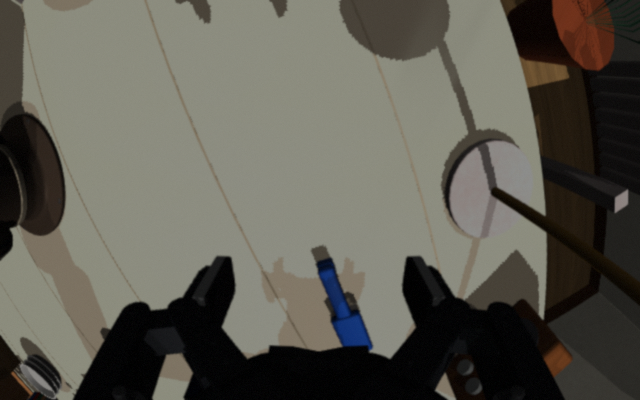

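The scene shows the cradle with its panel at about (387,225). Small look-alike panels stand at (393,197) and (370,256), and the dock is at (288,185). Side shows the panel at (304,170), the cradle at (305,183) and the dock at (303,268). The next step is masks and close-up crops.

```bash
cat > h.py <<'E'
from rig import bot
import cv2,numpy as np
from scipy.spatial.transform import Rotation as Ro
def ray(n,px):
    c=bot.calibration(n);K=c["camera_matrix"];R=np.array(c["R"]);t=np.array(c["t"])
    d=R.T@np.linalg.inv(K)@np.array([px[0],px[1],1.]);return -R.T@t,d/np.linalg.norm(d)
def atz(n,px,z):
    o,d=ray(n,px);return o+d*(z-o[2])/d[2]
def proj(n,X):
    c=bot.calibration(n);P=np.atleast_2d(X)@np.array(c["R"]).T+np.array(c["t"]);p=P@np.array(c["camera_matrix"]).T
    return p[:,:2]/p[:,2:]
def wcam(s):
    T=np.eye(4);T[:3,:3]=Ro.from_rotvec(s["ee_rot"]).as_matrix();T[:3,3]=s["tool_pos"]
    return T@np.array(bot.calibration("wrist")["tool_from_camera"])
def wproj(s,X):
    K=np.array(bot.calibration("wrist")["camera_matrix"]);T=np.linalg.inv(wcam(s))
    P=np.atleast_2d(X)@T[:3,:3].T+T[:3,3];r=np.hypot(P[:,0],P[:,1]);th=np.arctan2(r,P[:,2])
    return np.c_[K[0,2]+K[0,0]*th*P[:,0]/r,K[1,2]+K[0,0]*th*P[:,1]/r]
def wray(s,px):
    K=np.array(bot.calibration("wrist")["camera_matrix"]);T=wcam(s)
    v=np.array([px[0]-K[0,2],px[1]-K[1,2]]);r=np.hypot(*v);th=r/K[0,0]
    d=np.array([*(v/r*np.sin(th)),np.cos(th)]);return T[:3,3],T[:3,:3]@d
def watz(s,px,z):
    o,d=wray(s,px);return o+d*(z-o[2])/d[2]
E
python3 - <<'E'
from h import *
for n in ["scene","side"]:
    im=cv2.imread(f"pics/{n}0.png")
    for th in ["panel_center","cradle","dock","charge_button"]:
        for m in bot.masks_of(n,th):
            p=m["pixels"];ys,xs=np.nonzero(p);c=(xs.mean(),ys.mean())
            print(n,th,round(m["conf"],2),m["box"],np.round(c,1),p.sum(),np.round(atz(n,c,.05),3))
    x,y=(230,130) if n=="scene" else (225,120)
    w,h=(200,150) if n=="scene" else (150,180)
    s=4 if n=="scene" else 3
    cv2.imwrite(f"pics/{n}0c.png",cv2.resize(im[y:y+h,x:x+w],None,fx=s,fy=s,interpolation=cv2.INTER_CUBIC))
print(bot.get_state()["t"])
E
```

```text
scene panel_center 0.83 [355.7, 243.3, 23.8, 27.4] [367.5 256.2] 308 [0.689 0.198 0.05 ]
scene panel_center 0.81 [372.5, 215.8, 33.5, 15.3] [387.6 221.7] 465 [0.553 0.2   0.05 ]
scene panel_center 0.6 [383.7, 184.7, 19.6, 24.8] [391.7 196.7] 315 [0.461 0.171 0.05 ]
scene cradle 0.75 [367.4, 224.8, 36.8, 23.2] [383.7 236.7] 545 [0.607 0.212 0.05 ]
scene dock 0.81 [253.9, 151.8, 71.2, 56.0] [287.1 179.2] 2015 [ 0.569 -0.162  0.05 ]
side panel_center 0.74 [296.6, 146.3, 14.7, 36.6] [303.5 165.9] 263 [0.58  0.245 0.05 ]
side panel_center 0.68 [269.5, 170.9, 5.2, 24.0] [271.5 182.4] 120 [0.459 0.159 0.05 ]
side panel_center 0.59 [297.4, 233.0, 9.8, 9.5] [301.4 237.1] 80 [ 0.549 -0.107  0.05 ]
side cradle 0.7 [235.0, 136.1, 42.6, 13.8] [257.7 143. ] 327 [0.408 0.402 0.05 ]
side cradle 0.59 [290.1, 170.4, 30.1, 24.4] [301.9 182.4] 368 [0.567 0.152 0.05 ]
side dock 0.75 [296.7, 232.4, 10.3, 9.5] [301.4 237.2] 76 [ 0.549 -0.108  0.05 ]
side dock 0.71 [281.6, 231.3, 47.6, 65.6] [302.7 265.4] 2492 [ 0.545 -0.217  0.05 ]
side charge_button 0.38 [296.8, 232.3, 8.5, 8.3] [301.4 237. ] 81 [ 0.549 -0.107  0.05 ]
side charge_button 0.17 [237.5, 317.3, 54.7, 55.2] [263.3 345.2] 2344 [ 0.43  -0.457  0.05 ]
0.55
```

View pics/scene0c.png

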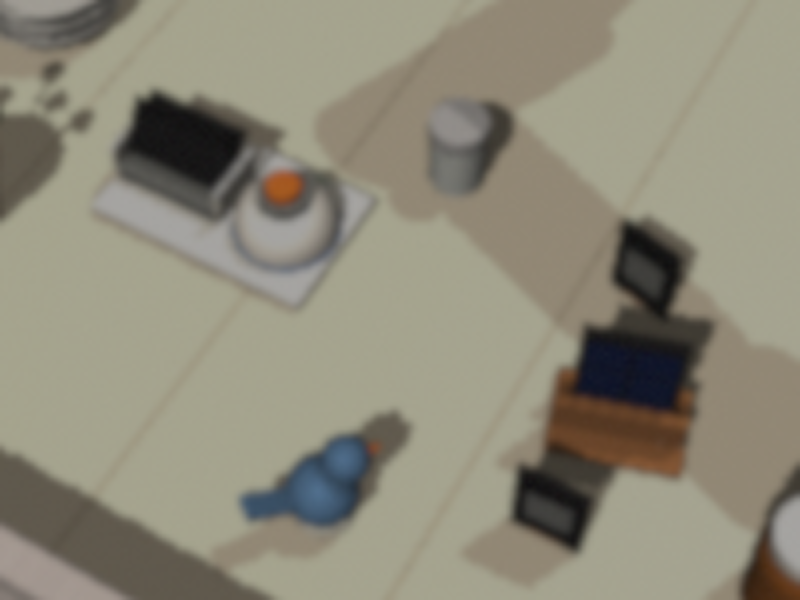

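View pics/side0c.png

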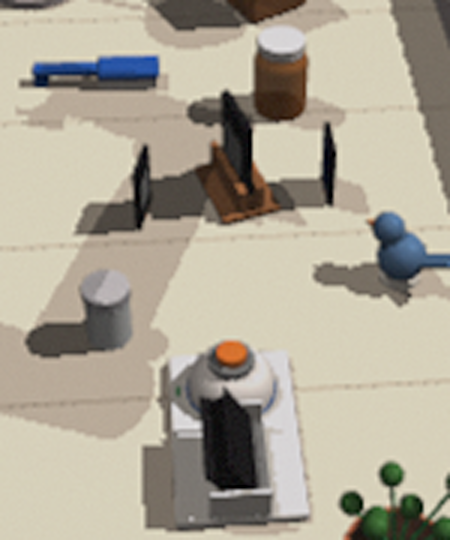

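Run:
```python
from h import *
print("toolR",np.round(Ro.from_rotvec(bot.get_state()["ee_rot"]).as_matrix(),3).tolist())
for n,ps,z in [("side",[(281,239),(321.7,236.7),(328.3,291.7),(283.3,295)],.012),("scene",[(324,180),(304.5,206.8),(253.3,182)],.012),
 ("side",[(302,237.5)],.09),("scene",[(301,176.5)],.09),
 ("scene",[(377,212),(404,215.5)],.13),("side",[(299,151),(308,161)],.13),
 ("side",[(297,171),(301,192.5),(317,189)],.0),("scene",[(366.5,241),(400,249)],.0)]:
    for p in ps: print(n,p,z,np.round(atz(n,p,z),3))
```

```text
toolR [[0.0, 0.362, 0.932], [-0.0, 0.932, -0.362], [-1.0, -0.0, 0.0]]
side (281, 239) 0.012 [ 0.484 -0.077  0.012]
side (321.7, 236.7) 0.012 [ 0.617 -0.077  0.012]
side (328.3, 291.7) 0.012 [ 0.614 -0.288  0.012]
side (283.3, 295) 0.012 [ 0.485 -0.289  0.012]
scene (324, 180) 0.012 [ 0.487 -0.068  0.012]
scene (304.5, 206.8) 0.012 [ 0.614 -0.068  0.012]
scene (253.3, 182) 0.012 [ 0.616 -0.277  0.012]
side (302, 237.5) 0.09 [ 0.548 -0.144  0.09 ]
scene (301, 176.5) 0.09 [ 0.561 -0.11   0.09 ]
scene (377, 212) 0.13 [0.587 0.171 0.13 ]
scene (404, 215.5) 0.13 [0.559 0.243 0.13 ]
side (299, 151) 0.13 [0.563 0.232 0.13 ]
side (308, 161) 0.13 [0.59  0.173 0.13 ]
side (297, 171) 0.0 [0.557 0.277 0.   ]
side (301, 192.5) 0.0 [0.564 0.153 0.   ]
side (317, 189) 0.0 [0.625 0.168 0.   ]
scene (366.5, 241) 0.0 [0.62  0.165 0.   ]
scene (400, 249) 0.0 [0.594 0.267 0.   ]
```

Rough fits: dock centre about (0.55,-0.18) with yaw near 0, panel about (0.575,0.205) with yaw near 20°. I'll add a planner helper and hover over the panel with the wrist camera.

```bash
cat >> h.py <<'E'
def frame(xdir,ydir):
    x=np.array(xdir,float);x/=np.linalg.norm(x);y=np.array(ydir,float);y-=x*(x@y);y/=np.linalg.norm(y)
    return np.c_[x,y,np.cross(x,y)]
def rel(R,p,s=None):
    s=s or bot.get_state();R0=Ro.from_rotvec(s["ee_rot"]).as_matrix()
    print("trans mm",np.round(R0.T@(np.array(p)-s["tool_pos"])*1000,1).tolist(),"rot",np.round(Ro.from_matrix(R0.T@R).as_rotvec(),4).tolist())
E
python3 - <<'E'
from h import *
a=np.radians(20)
rel(frame([0,0,-1],[np.cos(a),np.sin(a),0]),[.575,.21,.27])
E
```

```text
trans mm [-38.7, -120.9, 459.8] rot [0.851, 0.0, 0.0]
```

>>> move_arm:
  moves:
    - {"rotation": [0.85, 0, 0], "translation": [-39, -121, 460], "hand": 85}
    - {"rotation": [0.85, 0, 0], "translation": [-39, -121, 460], "hand": 85}
    - {"rotation": [0.85, 0, 0], "translation": [-39, -121, 460], "hand": 85}
    - {"rotation": [0.85, 0, 0], "translation": [-39, -121, 460], "hand": 85}
    - {"rotation": [0.85, 0, 0], "translation": [-39, -121, 460], "hand": 85}
    - {"rotation": [0.85, 0, 0], "translation": [-39, -121, 460], "hand": 85}
    - {"rotation": [0.85, 0, 0], "translation": [-39, -121, 460], "hand": 85}
    - {"rotation": [0.85, 0, 0], "translation": [-39, -121, 460], "hand": 85}
    - {"rotation": [0.85, 0, 0], "translation": [-39, -121, 460], "hand": 85}
    - {"rotation": [0.85, 0, 0], "translation": [-39, -121, 460], "hand": 85}

```text
t: 1.55
tool_pos: [0.5777, 0.2073, 0.27]
ee_rot: [0.949, 1.353, -0.95]
contact_force: [0.1, 1.3, -1.5]
width: 0.0847
```

>>> move_arm:
  moves:
    - {"rotation": [0, 0, 0], "translation": [0, 0, 0], "hand": 85}
    - {"rotation": [0, 0, 0], "translation": [0, 0, 0], "hand": 85}
    - {"rotation": [0, 0, 0], "translation": [0, 0, 0], "hand": 85}

```text
t: 1.85
tool_pos: [0.5744, 0.2104, 0.2703]
ee_rot: [0.947, 1.355, -0.947]
contact_force: [0.3, 0.5, 1.0]
width: 0.085
```

Run:
```python
from h import *
s=bot.get_state();print(s["t"],s["tool_pos"],np.round(Ro.from_rotvec(s["ee_rot"]).as_matrix(),3).tolist())
im=bot.get_image("wrist")[:,:,::-1].copy();cv2.imwrite("pics/w1raw.png",im)
np.save("s1.npy",np.r_[s["tool_pos"],s["ee_rot"]])
for m in bot.masks_of("wrist","panel_center")+bot.masks_of("wrist","cradle"): print(round(m["conf"],2),m["box"],m["pixels"].sum())
cv2.imwrite("pics/w1.png",im)
```

```text
1.85 [0.57437995 0.21040776 0.27030576] [[-0.0, 0.939, 0.344], [0.0, 0.344, -0.939], [-1.0, -0.0, -0.0]]
0.93 [314.1, 138.7, 12.0, 91.0] 979
0.9 [199.2, 142.5, 46.6, 55.9] 865
0.73 [384.1, 178.6, 36.9, 60.7] 1343
0.75 [291.0, 123.5, 61.7, 91.4] 3921
```

View pics/w1.png

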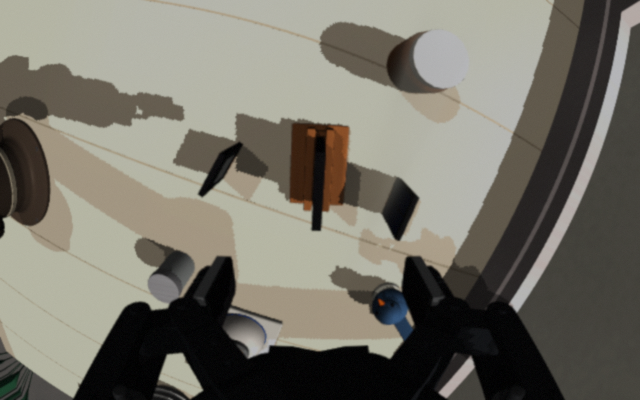

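The panel's thin top edge runs vertically at about col 318, rows 139-230, centred on the cradle at (320,167). It is already nearly aligned with the tool. I'll zoom in and overlay the model.

Run:
```python
from h import *
v=np.load("s1.npy");s=dict(tool_pos=v[:3],ee_rot=v[3:])
im=cv2.imread("pics/w1raw.png")
x,y,w,h=270,110,100,130
cv2.imwrite("pics/w1c.png",cv2.resize(im[y:y+h,x:x+w],None,fx=4.6,fy=4.6,interpolation=cv2.INTER_CUBIC))
```

```text
(no output)
```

View pics/w1c.png

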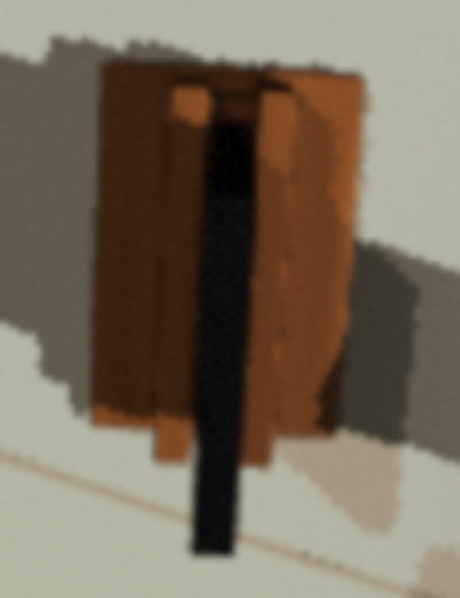

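Run:
```python
from h import *
v=np.load("s1.npy");s=dict(tool_pos=v[:3],ee_rot=v[3:])
f=lambda p:(270+p[0]/4.6,110+p[1]/4.6)
P=[watz(s,f(p),.13) for p in [(207,195),(252,195),(193,553),(235,553)]]
for p in P: print(np.round(p,4))
P=np.array(P);c=P.mean(0);yv=(P[0]+P[1]-P[2]-P[3])/2;xv=(P[1]+P[3]-P[0]-P[2])/2
print("c",c,np.linalg.norm(yv),np.linalg.norm(xv),"yaw",np.degrees(np.arctan2(-yv[0],yv[1])))
# cradle underside corners approx at z 0 : crop (105,62),(365,75),(340,435),(92,425)
Q=np.array([watz(s,f(p),0.) for p in [(105,62),(365,75),(340,435),(92,425)]]);print(np.round(Q,4),Q.mean(0))
yv=(Q[0]+Q[1]-Q[2]-Q[3])/2;print(np.degrees(np.arctan2(-yv[0],yv[1])),np.linalg.norm(yv))
```

```text
[0.5601 0.2396 0.13  ]
[0.5686 0.2427 0.13  ]
[0.584  0.1646 0.13  ]
[0.5926 0.1678 0.13  ]
c [0.57634444 0.2036594  0.13      ] 0.07863687528621786 0.009111529678703456 yaw 17.71280879254175
[[0.5252 0.2447 0.    ]
 [0.5972 0.267  0.    ]
 [0.6304 0.1615 0.    ]
 [0.5575 0.1383 0.    ]] [0.57757172 0.20288817 0.        ]
17.178845127015908 0.11089039590356894
```

Panel top centre is (0.5764, 0.2036), yaw 17.5°, and the measured 79 × 9 mm matches 80 × 10. The cradle fit agrees. Next I compute the grasp move.

Run:
```python
from h import *
a=np.radians(17.5);R=frame([0,0,-1],[np.cos(a),np.sin(a),0])
rel(R,[.5768,.2035,.15]);rel(R,[.5768,.2035,.081])
```

```text
trans mm [120.7, -0.2, 7.7] rot [0.0462, -0.0001, -0.0004]
trans mm [189.7, -0.2, 7.7] rot [0.0462, -0.0001, -0.0004]
```

>>> move_arm:
  moves:
    - {"rotation": [0.046, 0, 0], "translation": [40, 0, 8], "hand": 60}
    - {"rotation": [0.046, 0, 0], "translation": [80, 0, 8], "hand": 60}
    - {"rotation": [0.046, 0, 0], "translation": [115, 0, 8], "hand": 60}
    - {"rotation": [0.046, 0, 0], "translation": [140, 0, 8], "hand": 60}
    - {"rotation": [0.046, 0, 0], "translation": [165, 0, 8], "hand": 60}
    - {"rotation": [0.046, 0, 0], "translation": [190, 0, 8], "hand": 60}
    - {"rotation": [0.046, 0, 0], "translation": [190, 0, 8], "hand": 60}
    - {"rotation": [0.046, 0, 0], "translation": [190, 0, 8], "hand": 60}

```text
t: 2.8
tool_pos: [0.5773, 0.2028, 0.0808]
ee_rot: [0.981, 1.338, -0.982]
contact_force: [-0.3, 0.2, 0.8]
width: 0.0598
```

Run:
```python
from h import *
im=bot.get_image("wrist")[:,:,::-1];cv2.imwrite("pics/w2.png",im)
```

```text
(no output)
```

View pics/w2.png

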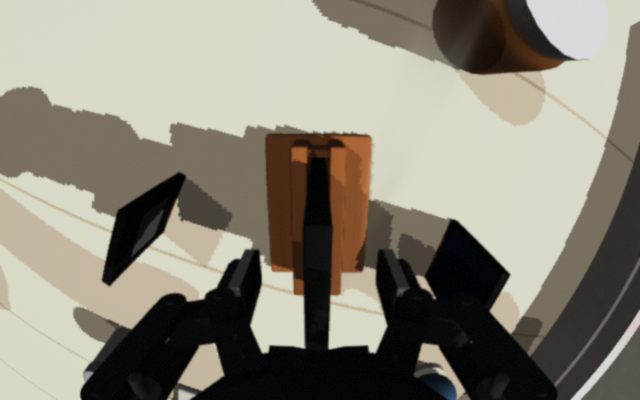

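The panel stands centred between the fingers at col 317, and both fingers are clear of the look-alikes. Closing.

>>> move_arm:
  moves:
    - {"rotation": [0, 0, 0], "translation": [0, 0, 0], "hand": 30}
    - {"rotation": [0, 0, 0], "translation": [0, 0, 0], "hand": 20}
    - {"rotation": [0, 0, 0], "translation": [0, 0, 0], "hand": 5}
    - {"rotation": [0, 0, 0], "translation": [0, 0, 0], "hand": 5}
    - {"rotation": [0, 0, 0], "translation": [0, 0, 0], "hand": 5}
    - {"rotation": [0, 0, 0], "translation": [0, 0, 0], "hand": 5}
    - {"rotation": [0, 0, 0], "translation": [0, 0, 0], "hand": 5}
    - {"rotation": [0, 0, 0], "translation": [0, 0, 0], "hand": 5}
  force: 60

```text
t: 3.65
tool_pos: [0.5781, 0.2024, 0.0811]
ee_rot: [0.983, 1.337, -0.982]
contact_force: [-1.7, 0.1, 5.2]
width: 0.0093
```

Gripped at a width of 9.3 mm. Lifting straight up.

>>> move_arm:
  moves:
    - {"rotation": [0, 0, 0], "translation": [-10, 0, 0], "hand": 5}
    - {"rotation": [0, 0, 0], "translation": [-25, 0, 0], "hand": 5}
    - {"rotation": [0, 0, 0], "translation": [-45, 0, 0], "hand": 5}
    - {"rotation": [0, 0, 0], "translation": [-70, 0, 0], "hand": 5}
    - {"rotation": [0, 0, 0], "translation": [-100, 0, 0], "hand": 5}
    - {"rotation": [0, 0, 0], "translation": [-135, 0, 0], "hand": 5}
    - {"rotation": [0, 0, 0], "translation": [-160, 0, 0], "hand": 5}
    - {"rotation": [0, 0, 0], "translation": [-180, 0, 0], "hand": 5}
    - {"rotation": [0, 0, 0], "translation": [-180, 0, 0], "hand": 5}

```text
t: 4.55
tool_pos: [0.5789, 0.2027, 0.2636]
ee_rot: [0.985, 1.335, -0.979]
contact_force: [0.8, 0.0, -1.1]
width: 0.0094
```

Run:
```python
from h import *
s=bot.get_state();np.save("s3.npy",np.r_[s["tool_pos"],s["ee_rot"]]);print(s["t"],s["tool_pos"],s["contact_force"],s["width"])
im=bot.get_image("wrist")[:,:,::-1];cv2.imwrite("pics/w3.png",im)
im=bot.get_image("side")[:,:,::-1];cv2.imwrite("pics/side3.png",im)
```

```text
4.55 [0.57889367 0.20265553 0.26359236] [ 0.7763247   0.01123489 -1.14066673] 0.009381679643758634
```

View pics/w3.png

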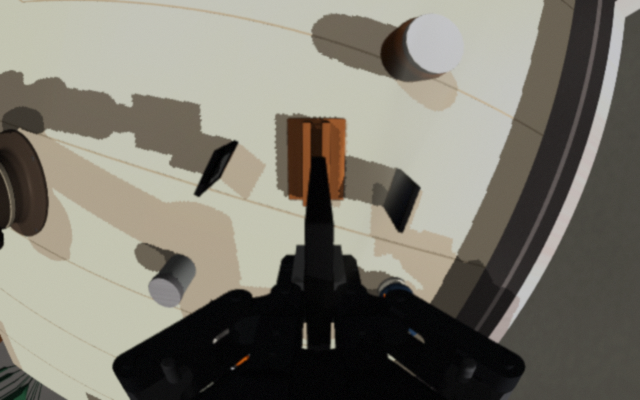

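View pics/side3.png

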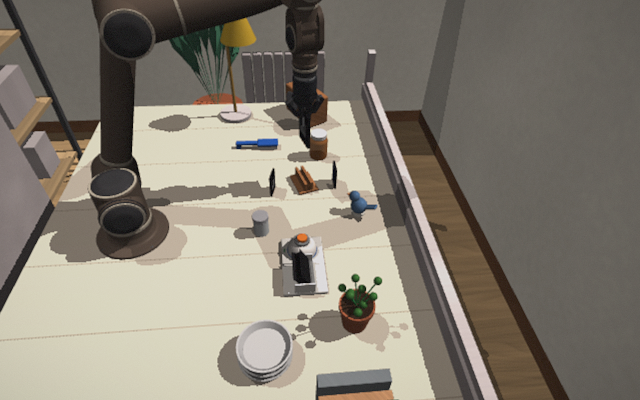

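The panel is lifted clear with no slip, and the cradle is empty. The foot should be about 71 mm beyond the TCP. I'll carry it to a viewpoint where the wrist camera sees the whole dock beside the panel.

Run:
```python
from h import *
rel(frame([0,0,-1],[1,0,0]),[.45,-.25,.30])
v=np.load("s3.npy");s=dict(tool_pos=v[:3],ee_rot=v[3:])
R=Ro.from_rotvec(s["ee_rot"]).as_matrix()
for q in [(.071,-.005,-.041),(.071,.005,-.041),(-.049,-.005,-.041),(-.049,.005,-.041)]: print(wproj(s,s["tool_pos"]+R@q))
```

```text
trans mm [-40.1, -257.5, 393.3] rot [0.304, -0.0, -0.0001]
[[311.42644392 157.07258424]]
[[325.66223827 157.0734599 ]]
[[303.30821869 225.26368249]]
[[333.45028689 225.27110907]]
```

>>> move_arm:
  moves:
    - {"rotation": [0.03, 0, 0], "translation": [-35, -20, 30], "hand": 5}
    - {"rotation": [0.06, 0, 0], "translation": [-40, -48, 72], "hand": 5}
    - {"rotation": [0.1, 0, 0], "translation": [-40, -75, 114], "hand": 5}
    - {"rotation": [0.13, 0, 0], "translation": [-40, -102, 156], "hand": 5}
    - {"rotation": [0.16, 0, 0], "translation": [-40, -129, 198], "hand": 5}
    - {"rotation": [0.2, 0, 0], "translation": [-40, -157, 240], "hand": 5}
    - {"rotation": [0.23, 0, 0], "translation": [-40, -184, 282], "hand": 5}
    - {"rotation": [0.26, 0, 0], "translation": [-40, -212, 324], "hand": 5}
    - {"rotation": [0.3, 0, 0], "translation": [-40, -239, 366], "hand": 5}
    - {"rotation": [0.304, 0, 0], "translation": [-40, -258, 393], "hand": 5}

```text
t: 5.65
tool_pos: [0.4476, -0.2523, 0.2983]
ee_rot: [1.211, 1.211, -1.213]
contact_force: [0.8, 0.2, -1.0]
width: 0.0096
```

>>> move_arm:
  moves:
    - {"rotation": [0, 0, 0], "translation": [0, 0, 0], "hand": 5}
    - {"rotation": [0, 0, 0], "translation": [0, 0, 0], "hand": 5}
    - {"rotation": [0, 0, 0], "translation": [0, 0, 0], "hand": 5}

```text
t: 5.95
tool_pos: [0.4493, -0.2491, 0.2993]
ee_rot: [1.209, 1.211, -1.209]
contact_force: [0.4, 0.4, -1.0]
width: 0.0094
```

Run:
```python
from h import *
s=bot.get_state();np.save("s4.npy",np.r_[s["tool_pos"],s["ee_rot"]]);print(s["t"],s["tool_pos"],s["contact_force"],s["width"],np.abs(s["qd"]).max())
im=bot.get_image("wrist")[:,:,::-1];cv2.imwrite("pics/w4.png",im)
```

```text
5.95 [ 0.4492546  -0.24910661  0.2993269 ] [ 0.39437801  0.39934299 -0.9572192 ] 0.009357214651111176 0.016937202302386607
```

View pics/w4.png

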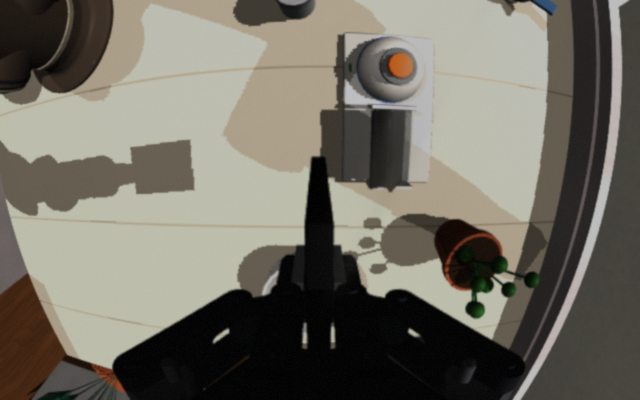

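The dock is fully visible at cols 341-433, rows 33-188, with the orange button at (401,66). I'll zoom in and fit the pose with base corners and a slot model overlay.

Run:
```python
from h import *
im=cv2.imread("pics/w4.png")
x,y,w,h=325,20,125,185
cv2.imwrite("pics/w4c.png",cv2.resize(im[y:y+h,x:x+w],None,fx=3.2,fy=3.2,interpolation=cv2.INTER_CUBIC))
v=np.load("s4.npy");s=dict(tool_pos=v[:3],ee_rot=v[3:])
for p in [(345,33),(433,38),(429,184),(341,182)]: print(np.round(watz(s,p,.012),4))
for m in bot.masks_of("wrist","charge_button_top"): 
    ys,xs=np.nonzero(m["pixels"]);print(m["conf"],m["box"],xs.mean(),ys.mean())
for z in (.08,.09,.1): print(watz(s,(401,66),z))
```

```text
[ 0.4847 -0.0736  0.012 ]
[ 0.6109 -0.0708  0.012 ]
[ 0.6153 -0.2875  0.012 ]
[ 0.4813 -0.2856  0.012 ]
0.97 [386.4, 47.5, 27.8, 31.9] 399.53333333333336 65.53725490196078
[ 0.5451723  -0.12487309  0.08      ]
[ 0.54253385 -0.12604563  0.09      ]
[ 0.53989541 -0.12721818  0.1       ]
```

View pics/w4c.png

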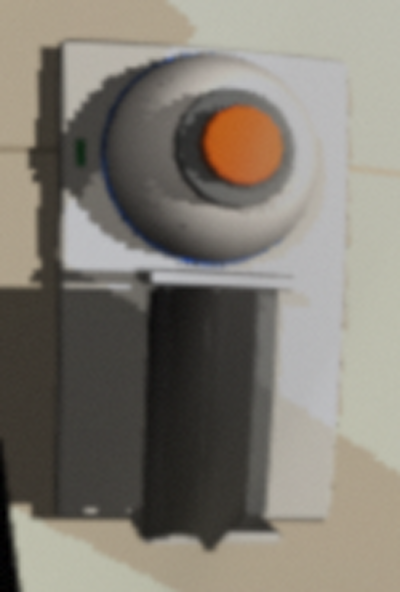

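Run:
```python
from h import *
v=np.load("s4.npy");s=dict(tool_pos=v[:3],ee_rot=v[3:])
f=lambda p:(325+p[0]/3.2,20+p[1]/3.2)
for p in [(150,400),(250,400),(272,400),(135,520),(275,520),(140,275),(295,275)]: print(p,np.round(watz(s,f(p),.07),4),np.round(watz(s,f(p),.03),4))
# button
print(watz(s,(400,65.8),.092))
# candidate slots: project mouth rectangle & floor
u=np.array([-.5,0,.866]);xs=np.array([.866,0,.5])
for x0 in (.548,.558,.568):
    F=np.array([x0,-.2295,.038]);M=F+.036*u
    for nm,c in(("floor",F),("mouth",M)):
        q=[c+a*.0062*xs+b*np.array([0,.0425,0]) for a in(-1,1) for b in(-1,1)]
        print(x0,nm,np.round((wproj(s,q)-[325,20])*3.2).tolist())
R=frame(-u,xs);M=np.array([.54,-.2295,.069])
rel(R,M+.19*u-.06*xs+np.array([0,-.06,0]),s)
```

```text
(150, 400) [ 0.5141 -0.2225  0.07  ] [ 0.521  -0.2284  0.03  ]
(250, 400) [ 0.5538 -0.2214  0.07  ] [ 0.565  -0.2272  0.03  ]
(272, 400) [ 0.5628 -0.2211  0.07  ] [ 0.5749 -0.2268  0.03  ]
(135, 520) [ 0.5101 -0.2702  0.07  ] [ 0.5166 -0.2812  0.03  ]
(275, 520) [ 0.5677 -0.2696  0.07  ] [ 0.5804 -0.2806  0.03  ]
(140, 275) [ 0.5089 -0.1747  0.07  ] [ 0.5153 -0.1755  0.03  ]
(295, 275) [ 0.5697 -0.1718  0.07  ] [ 0.5826 -0.1723  0.03  ]
[ 0.54082396 -0.12613464  0.092     ]
0.548 floor [[197.0, 503.0], [206.0, 305.0], [224.0, 507.0], [235.0, 307.0]]
0.548 mouth [[169.0, 522.0], [178.0, 308.0], [198.0, 527.0], [209.0, 310.0]]
0.558 floor [[219.0, 503.0], [229.0, 306.0], [246.0, 507.0], [258.0, 308.0]]
0.558 mouth [[193.0, 522.0], [204.0, 309.0], [223.0, 527.0], [235.0, 311.0]]
0.568 floor [[241.0, 504.0], [252.0, 307.0], [268.0, 508.0], [281.0, 310.0]]
0.568 mouth [[217.0, 523.0], [229.0, 310.0], [247.0, 527.0], [260.0, 312.0]]
trans mm [95.8, -56.1, 40.5] rot [0.0004, -0.0013, 0.5249]
```

>>> move_arm:
  moves:
    - {"rotation": [0, 0, 0.15], "translation": [24, -14, 10], "hand": 5}
    - {"rotation": [0, 0, 0.29], "translation": [48, -28, 20], "hand": 5}
    - {"rotation": [0, 0, 0.43], "translation": [72, -42, 30], "hand": 5}
    - {"rotation": [0, -0.001, 0.524], "translation": [96, -56, 40], "hand": 5}
    - {"rotation": [0, -0.001, 0.524], "translation": [96, -56, 40], "hand": 5}
    - {"rotation": [0, -0.001, 0.524], "translation": [96, -56, 40], "hand": 5}
    - {"rotation": [0, -0.001, 0.524], "translation": [96, -56, 40], "hand": 5}
    - {"rotation": [0, -0.001, 0.524], "translation": [96, -56, 40], "hand": 5}

```text
t: 6.85
tool_pos: [0.3955, -0.2905, 0.2069]
ee_rot: [1.409, 0.813, -0.813]
contact_force: [-0.4, 0.8, -0.9]
width: 0.0093
```

Run:
```python
from h import *
s=bot.get_state();np.save("s5.npy",np.r_[s["tool_pos"],s["ee_rot"]]);print(s["t"],s["tool_pos"],s["contact_force"],s["width"],np.abs(s["qd"]).max(),np.round(Ro.from_rotvec(s["ee_rot"]).as_matrix(),3).tolist(),s["joints"])
im=bot.get_image("wrist")[:,:,::-1];cv2.imwrite("pics/w5.png",im)
```

```text
6.85 [ 0.39550833 -0.29051761  0.20694103] [-0.37722253  0.81227199 -0.89811464] 0.009338641078345603 0.007508208124171145 [[0.502, 0.865, 0.002], [-0.002, 0.004, -1.0], [-0.865, 0.502, 0.004]] [-0.86490554 -0.23983958 -0.54288749  0.90554562  0.39068556  0.77510743]
```

View pics/w5.png

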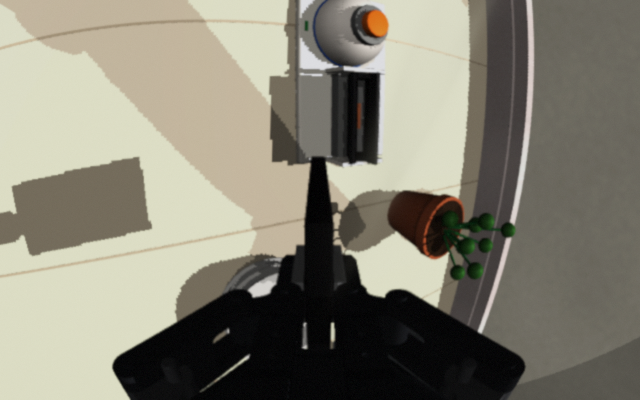

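We see down the slot: its mouth spans about cols 333-382, rows 70-162, with copper contacts at (361,105). Zooming in.

Run:
```python
from h import *
im=cv2.imread("pics/w5.png")
x,y,w,h=290,50,110,125
c=im[y:y+h,x:x+w].astype(float);c=np.clip((c/255)**.6*255,0,255).astype(np.uint8)
cv2.imwrite("pics/w5c.png",cv2.resize(c,None,fx=4.8,fy=4.8,interpolation=cv2.INTER_CUBIC))
```

```text
(no output)
```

View pics/w5c.png

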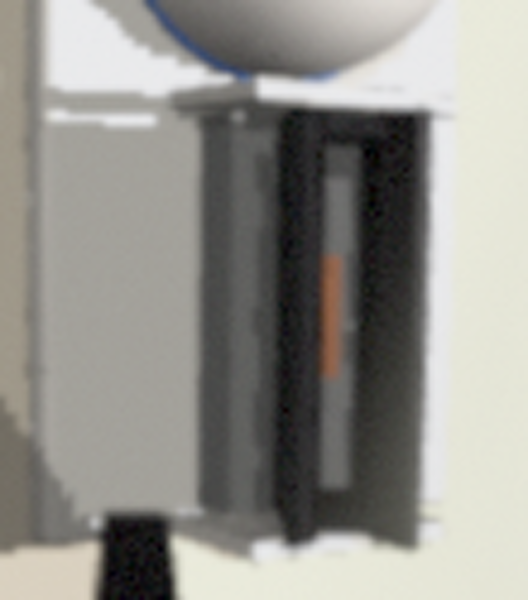

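Run:
```python
from h import *
v=np.load("s5.npy");s=dict(tool_pos=v[:3],ee_rot=v[3:])
f=lambda p:(290+p[0]/4.8,50+p[1]/4.8)
u=np.array([-.5,0,.866]);xs=np.array([.866,0,.5])
for p in [(360,145),(352,490)]: print("floor right edge",np.round(watz(s,f(p),.0411),4))
for p in [(330,255),(330,378)]: print("copper",np.round(watz(s,f(p),.038),4))
for x0 in (.556,.56,.564,.568):
    F=np.array([x0,-.2295,.038])
    g=lambda a,b,c:np.round((wproj(s,F+a*xs+[0,b,0]+c*u)[0]-[290,50])*4.8).tolist()
    print(x0,"floorR",g(.0062,.0425,0),g(.0062,-.0425,0),"floorL",g(-.0062,.0425,0),g(-.0062,-.0425,0))
    print("   mouthL",g(-.0062,.0425,.036),g(-.0062,-.0425,.036),"mouthR",g(.0062,.0425,.036),g(.0062,-.0425,.036),'wallRtop',g(.0062,0,.036),'lipR?',g(.010,0,.045),g(.012,0,.045))
for p in [(45,90),(35,530),(455,90)]: print(np.round(watz(s,f(p),.012),4))
print(watz(s,(375,24),.092),watz(s,(375,24),.08))
```

```text
floor right edge [ 0.5543 -0.1861  0.0411]
floor right edge [ 0.5546 -0.2724  0.0411]
copper [ 0.548  -0.2136  0.038 ]
copper [ 0.5489 -0.2442  0.038 ]
0.556 floorR [382.0, 150.0] [373.0, 487.0] floorL [332.0, 148.0] [325.0, 486.0]
   mouthL [354.0, 140.0] [344.0, 513.0] mouthR [409.0, 143.0] [397.0, 514.0] wallRtop [404.0, 330.0] lipR? [428.0, 333.0] [437.0, 333.0]
0.56 floorR [395.0, 152.0] [385.0, 485.0] floorL [345.0, 149.0] [337.0, 485.0]
   mouthL [368.0, 141.0] [358.0, 511.0] mouthR [422.0, 144.0] [410.0, 512.0] wallRtop [418.0, 330.0] lipR? [442.0, 333.0] [451.0, 333.0]
0.564 floorR [407.0, 153.0] [397.0, 484.0] floorL [358.0, 150.0] [349.0, 483.0]
   mouthL [382.0, 142.0] [371.0, 510.0] mouthR [436.0, 145.0] [423.0, 511.0] wallRtop [431.0, 329.0] lipR? [455.0, 333.0] [464.0, 333.0]
0.568 floorR [419.0, 154.0] [409.0, 483.0] floorL [371.0, 151.0] [362.0, 482.0]
   mouthL [395.0, 144.0] [384.0, 509.0] mouthR [449.0, 146.0] [436.0, 510.0] wallRtop [444.0, 329.0] lipR? [468.0, 333.0] [477.0, 333.0]
[ 0.4838 -0.1746  0.012 ]
[ 0.4805 -0.2808  0.012 ]
[ 0.6114 -0.1656  0.012 ]
[ 0.52596715 -0.1312187   0.092     ] [ 0.53613421 -0.1273415   0.08      ]
```

Slot floor centre comes out at (0.5485, -0.2293, 0.038). Measured length 86 mm (expected 85), and it is consistent with the dock centre. Next: aligned pose with the foot 25 mm above the mouth.

```bash
cat >> h.py <<'E'
u=np.array([-.5,0,.8660254]);xs=np.array([.8660254,0,.5]);RS=frame(-u,xs)
E
python3 - <<'E'
from h import *
F=np.array([.5485,-.2293,.038])
for d in (.1,.061): rel(RS,F+u*(.071+d)+[0,-.0013,0])
E
```

```text
trans mm [51.5, 48.5, -59.7] rot [0.0036, 0.0019, -0.0023]
trans mm [90.5, 48.4, -59.8] rot [0.0036, 0.0019, -0.0023]
```

>>> move_arm:
  moves:
    - {"rotation": [0.003, 0.002, -0.002], "translation": [0, 20, -25], "hand": 5}
    - {"rotation": [0.003, 0.002, -0.002], "translation": [15, 40, -50], "hand": 5}
    - {"rotation": [0.003, 0.002, -0.002], "translation": [40, 48, -60], "hand": 5}
    - {"rotation": [0.003, 0.002, -0.002], "translation": [65, 48, -60], "hand": 5}
    - {"rotation": [0.003, 0.002, -0.002], "translation": [88, 48, -60], "hand": 5}
    - {"rotation": [0.003, 0.002, -0.002], "translation": [88, 48, -60], "hand": 5}
    - {"rotation": [0.003, 0.002, -0.002], "translation": [88, 48, -60], "hand": 5}
    - {"rotation": [0.003, 0.002, -0.002], "translation": [88, 48, -60], "hand": 5}

```text
t: 7.7
tool_pos: [0.4797, -0.2303, 0.1538]
ee_rot: [1.414, 0.815, -0.816]
contact_force: [0.4, 0.0, -1.2]
width: 0.0094
```

Run:
```python
from h import *
s=bot.get_state();np.save("s6.npy",np.r_[s["tool_pos"],s["ee_rot"]]);print(s["t"],s["tool_pos"],s["contact_force"],s["width"],np.abs(s["qd"]).max())
F=np.array([.5485,-.2293,.038])
rel(RS,F+u*(.071+.061)+[0,-.0013,0],s)
im=bot.get_image("wrist")[:,:,::-1];cv2.imwrite("pics/w6.png",im)
c=np.clip((im[30:210,230:410]/255.)**.6*255,0,255).astype(np.uint8)
cv2.imwrite("pics/w6c.png",cv2.resize(c,None,fx=3.3,fy=3.3,interpolation=cv2.INTER_CUBIC))
im=bot.get_image("side")[:,:,::-1];cv2.imwrite("pics/side6c.png",cv2.resize(im[180:310,240:370],None,fx=4.5,fy=4.5,interpolation=cv2.INTER_CUBIC))
```

```text
7.7 [ 0.47972404 -0.23032881  0.15378221] [ 0.36127377  0.04292915 -1.2163166 ] 0.009417811428019163 0.011372338001114863
trans mm [2.7, 1.7, 0.3] rot [-0.0018, -0.0003, 0.0]
```

View pics/w6c.png

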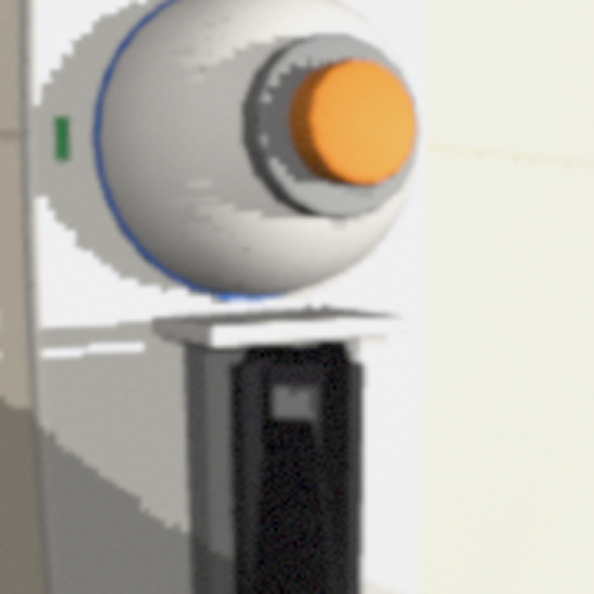

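View pics/side6c.png

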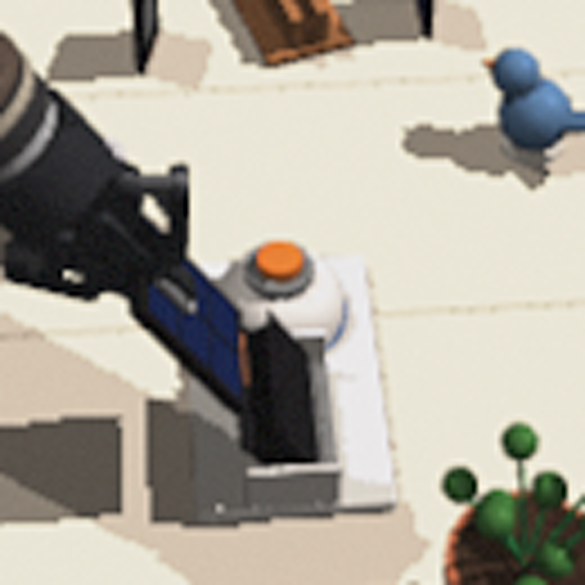

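Slot centreline sits at crop col ~296 and the panel at ~291, so about 1.2-1.7 mm of +y correction is needed, matching the pose residual. Correcting and entering to just inside the mouth.

>>> move_arm:
  moves:
    - {"rotation": [-0.002, 0, 0], "translation": [0, 1.5, 0.3], "hand": 5}
    - {"rotation": [-0.002, 0, 0], "translation": [3, 1.5, 0.3], "hand": 5}
    - {"rotation": [-0.002, 0, 0], "translation": [8, 1.5, 0.3], "hand": 5}
    - {"rotation": [-0.002, 0, 0], "translation": [14, 1.5, 0.3], "hand": 5}
    - {"rotation": [-0.002, 0, 0], "translation": [20, 1.5, 0.3], "hand": 5}
    - {"rotation": [-0.002, 0, 0], "translation": [25, 1.5, 0.3], "hand": 5}
    - {"rotation": [-0.002, 0, 0], "translation": [29, 1.5, 0.3], "hand": 5}
    - {"rotation": [-0.002, 0, 0], "translation": [32, 1.5, 0.3], "hand": 5}
    - {"rotation": [-0.002, 0, 0], "translation": [32, 1.5, 0.3], "hand": 5}

```text
t: 8.7
tool_pos: [0.4967, -0.2302, 0.1249]
ee_rot: [1.413, 0.817, -0.816]
contact_force: [1.6, 0.0, -1.2]
width: 0.0092
```

Run:
```python
from h import *
s=bot.get_state();R=Ro.from_rotvec(s["ee_rot"]).as_matrix();print(s["t"],s["tool_pos"],R.T@s["contact_force"],s["moment"],s["width"])
F=np.array([.5485,-.2293,.038])
rel(RS,F+u*(.071)+[0,-.0013,0],s)
im=bot.get_image("wrist")[:,:,::-1]
c=np.clip((im[30:210,230:410]/255.)**.6*255,0,255).astype(np.uint8)
cv2.imwrite("pics/w7c.png",cv2.resize(c,None,fx=3.3,fy=3.3,interpolation=cv2.INTER_CUBIC))
im=bot.get_image("side")[:,:,::-1];cv2.imwrite("pics/side7c.png",cv2.resize(im[180:310,240:370],None,fx=4.5,fy=4.5,interpolation=cv2.INTER_CUBIC))
```

```text
8.7 [ 0.49672268 -0.23022494  0.12492062] [ 1.82535906  0.75216522 -0.02523197] [-0.08842191  0.07830721  0.04239567] 0.00915280879754009
trans mm [30.2, 1.4, 0.4] rot [-0.0002, -0.0012, 0.001]
```

View pics/w7c.png

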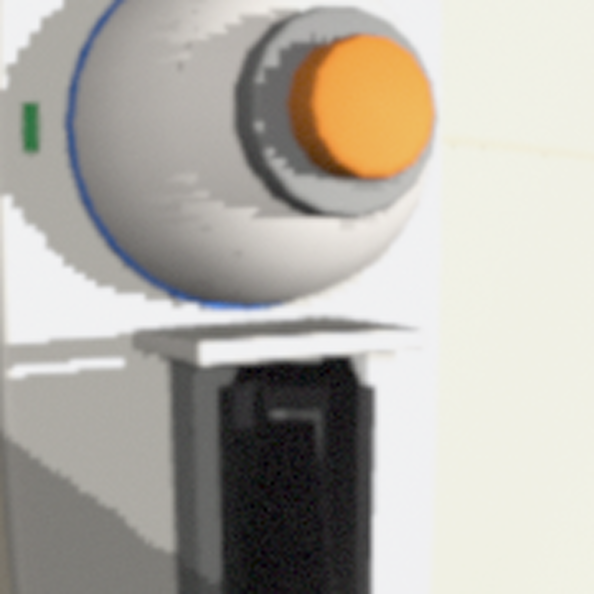

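View pics/side7c.png

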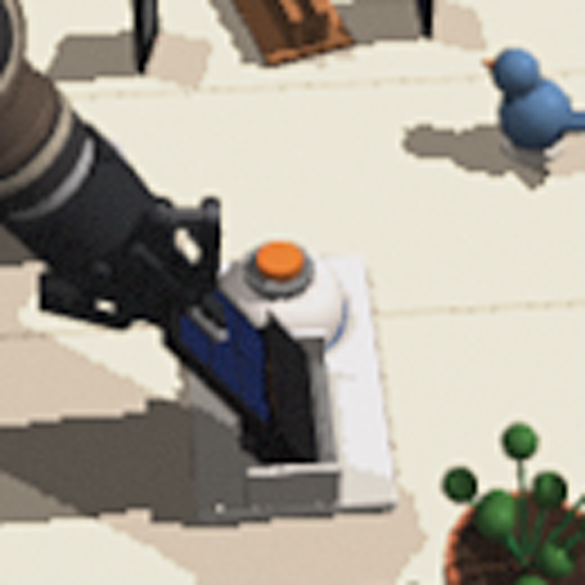

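The foot is about 6 mm inside the mouth with only ~2 N of force. Sliding on home with a slight +y correction.

>>> move_arm:
  moves:
    - {"rotation": [0, -0.001, 0.001], "translation": [3, 0.8, 0.2], "hand": 5}
    - {"rotation": [0, -0.001, 0.001], "translation": [7, 0.8, 0.2], "hand": 5}
    - {"rotation": [0, -0.001, 0.001], "translation": [11, 0.8, 0.2], "hand": 5}
    - {"rotation": [0, -0.001, 0.001], "translation": [15, 0.8, 0.2], "hand": 5}
    - {"rotation": [0, -0.001, 0.001], "translation": [19, 0.8, 0.2], "hand": 5}
    - {"rotation": [0, -0.001, 0.001], "translation": [22, 0.8, 0.2], "hand": 5}
    - {"rotation": [0, -0.001, 0.001], "translation": [24, 0.8, 0.2], "hand": 5}
    - {"rotation": [0, -0.001, 0.001], "translation": [24, 0.8, 0.2], "hand": 5}

```text
t: 9.6
tool_pos: [0.5089, -0.2303, 0.1043]
ee_rot: [1.413, 0.816, -0.816]
contact_force: [0.2, -0.8, -1.6]
width: 0.0092
```

Run:
```python
from h import *
s=bot.get_state();R=Ro.from_rotvec(s["ee_rot"]).as_matrix();print(s["t"],s["tool_pos"],R.T@s["contact_force"],s["moment"],s["width"])
F=np.array([.5485,-.2293,.038])
rel(RS,F+u*(.071)+[0,-.0013,0],s)
```

```text
9.6 [ 0.50886631 -0.23030846  0.10430038] [ 1.51393453 -0.63483363  0.81938881] [-0.04073062  0.50214571  0.01200189] 0.009174950235625885
trans mm [6.2, 1.2, 0.3] rot [-0.0008, -0.0003, 0.001]
```

>>> move_arm:
  moves:
    - {"rotation": [0, 0, 0], "translation": [1.5, 0, 0], "hand": 5}
    - {"rotation": [0, 0, 0], "translation": [3, 0, 0], "hand": 5}
    - {"rotation": [0, 0, 0], "translation": [4.5, 0, 0], "hand": 5}
    - {"rotation": [0, 0, 0], "translation": [6, 0, 0], "hand": 5}
    - {"rotation": [0, 0, 0], "translation": [6, 0, 0], "hand": 5}

```text
t: 10.1
tool_pos: [0.5118, -0.2304, 0.0993]
ee_rot: [1.413, 0.816, -0.816]
contact_force: [-0.1, 0.4, -1.7]
width: 0.0092
```

>>> move_arm:
  moves:
    - {"rotation": [0, 0, 0], "translation": [1, 0, 0], "hand": 5}
    - {"rotation": [0, 0, 0], "translation": [2, 0, 0], "hand": 5}
    - {"rotation": [0, 0, 0], "translation": [2, 0, 0], "hand": 5}

```text
t: 10.4
tool_pos: [0.5122, -0.2306, 0.0994]
ee_rot: [1.413, 0.814, -0.817]
contact_force: [-18.3, 3.1, 17.4]
width: 0.0092
```

Run:
```python
from h import *
s=bot.get_state();R=Ro.from_rotvec(s["ee_rot"]).as_matrix();print(s["t"],s["tool_pos"],R.T@s["contact_force"],s["moment"],s["width"])
F=np.array([.5485,-.2293,.038])
rel(RS,F+u*(.071)+[0,-.0013,0],s)
```

```text
10.4 [ 0.51222814 -0.2305809   0.09944366] [-24.25968147  -7.13137787  -3.11084747] [0.71665666 2.23223812 0.34211543] 0.009240828780120027
trans mm [0.3, 0.7, 0.0] rot [-0.0012, 0.0009, 0.0001]
```

Firm contact (24 N axial) within 0.3 mm of the predicted home. A slightly harder push should confirm it isn't friction.

>>> move_arm:
  moves:
    - {"rotation": [0, 0, 0], "translation": [0.7, 0, 0], "hand": 5}
    - {"rotation": [0, 0, 0], "translation": [1, 0, 0], "hand": 5}
    - {"rotation": [0, 0, 0], "translation": [1, 0, 0], "hand": 5}

```text
t: 10.7
tool_pos: [0.5124, -0.2306, 0.0995]
ee_rot: [1.413, 0.814, -0.817]
contact_force: [-26.5, 5.2, 27.8]
width: 0.0093
```

Run:
```python
from h import *
s=bot.get_state();np.save("s8.npy",np.r_[s["tool_pos"],s["ee_rot"]]);R=Ro.from_rotvec(s["ee_rot"]).as_matrix();print(s["t"],s["tool_pos"],R.T@s["contact_force"],s["moment"],s["width"])
F=np.array([.5485,-.2293,.038])
rel(RS,F+u*(.071)+[0,-.0013,0],s)
im=bot.get_image("wrist")[:,:,::-1]
cv2.imwrite("pics/w8.png",im)
im=bot.get_image("side")[:,:,::-1];cv2.imwrite("pics/side8c.png",cv2.resize(im[180:310,240:370],None,fx=4.5,fy=4.5,interpolation=cv2.INTER_CUBIC))
```

```text
10.7 [ 0.51237239 -0.23062605  0.09948044] [-37.28979222  -9.05982363  -5.13759496] [1.09448886 3.0695343  0.60812786] 0.00927069336056859
trans mm [0.3, 0.5, -0.0] rot [-0.0015, 0.0013, -0.0003]
```

View pics/w8.png

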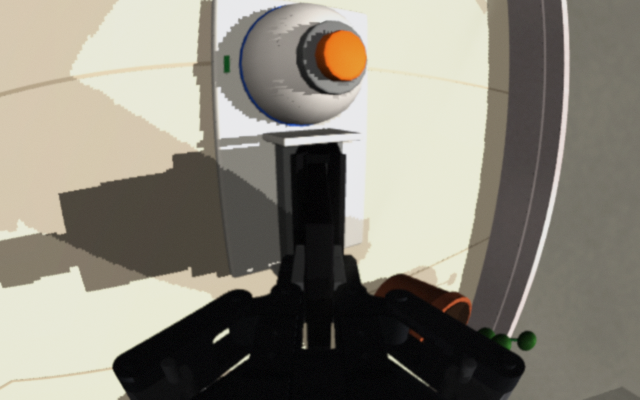

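View pics/side8c.png

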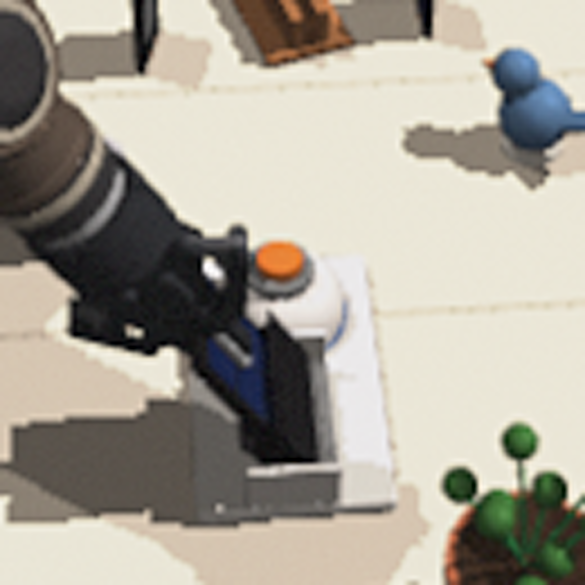

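It holds at 37 N with no further travel, so it's home. Unloading and opening.

>>> move_arm:
  moves:
    - {"rotation": [0, 0, 0], "translation": [-1, 0, 0], "hand": 5}
    - {"rotation": [0, 0, 0], "translation": [-2, 0, 0], "hand": 5}
    - {"rotation": [0, 0, 0], "translation": [-2, 0, 0], "hand": 15}
    - {"rotation": [0, 0, 0], "translation": [-2, 0, 0], "hand": 30}
    - {"rotation": [0, 0, 0], "translation": [-2, 0, 0], "hand": 40}
    - {"rotation": [0, 0, 0], "translation": [-2, 0, 0], "hand": 40}
    - {"rotation": [0, 0, 0], "translation": [-2, 0, 0], "hand": 40}

```text
t: 11.5
tool_pos: [0.5124, -0.2303, 0.0984]
ee_rot: [1.413, 0.816, -0.816]
contact_force: [-0.2, -0.1, -0.2]
width: 0.0402
```

>>> move_arm:
  moves:
    - {"rotation": [0, 0, 0], "translation": [-15, 0, 0], "hand": 40}
    - {"rotation": [0, 0, 0], "translation": [-35, 0, 0], "hand": 40}
    - {"rotation": [0, 0, 0], "translation": [-60, 0, 0], "hand": 40}
    - {"rotation": [0, 0, 0], "translation": [-90, 0, 0], "hand": 40}
    - {"rotation": [0, 0, 0], "translation": [-110, 0, 0], "hand": 40}
    - {"rotation": [0, 0, 0], "translation": [-110, 0, 0], "hand": 40}
    - {"rotation": [0, 0, 0], "translation": [-110, 0, 0], "hand": 40}

```text
t: 12.2
tool_pos: [0.4576, -0.2306, 0.1938]
ee_rot: [1.413, 0.815, -0.816]
contact_force: [-0.3, 0.1, 0.1]
width: 0.0399
```

Run:
```python
from h import *
s=bot.get_state();np.save("s9.npy",np.r_[s["tool_pos"],s["ee_rot"]]);R=Ro.from_rotvec(s["ee_rot"]).as_matrix();print(s["t"],s["tool_pos"],R.T@s["contact_force"],s["width"])
F=np.array([.5485,-.2293,.038])
for b in(-.04,.04):
  for a in (-.005,.005): print(wproj(s,F+u*.12+a*xs+[0,b,0]))
im=bot.get_image("wrist")[:,:,::-1]
cv2.imwrite("pics/w9.png",im)
for m in bot.masks_of("wrist","charge_button_top"):
    ys,xx=np.nonzero(m["pixels"]);print(m["conf"],m["box"],xx.mean(),ys.mean())
im=bot.get_image("side")[:,:,::-1];cv2.imwrite("pics/side9c.png",cv2.resize(im[180:310,240:370],None,fx=4.5,fy=4.5,interpolation=cv2.INTER_CUBIC))
```

```text
12.2 [ 0.45760246 -0.23059239  0.19381706] [-0.24637617 -0.24773947 -0.06119648] 0.039901703068130456
[[312.49075412 264.19069421]]
[[325.67488977 264.18631381]]
[[311.63807856 159.53879232]]
[[326.59686821 159.53651614]]
0.97 [314.6, 53.6, 35.1, 35.2] 332.88327316486163 71.45848375451264
0.19 [301.4, 129.6, 35.2, 105.9] 320.3128805620609 175.55316159250586
```

View pics/w9.png

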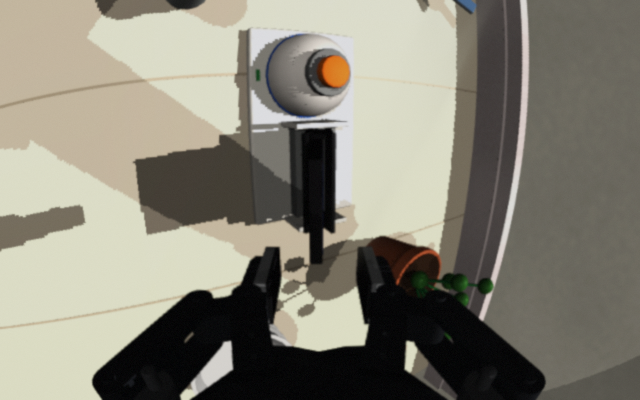

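View pics/side9c.png

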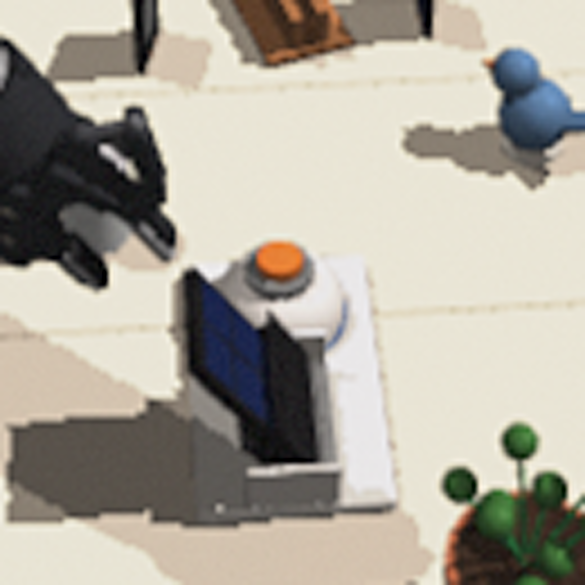

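The panel stands docked with the cells facing the window. Its lower end is at row 264, exactly as predicted. I'll close the fingers and tap the top edge along the slot to double-check the depth.

>>> move_arm:
  moves:
    - {"rotation": [0, 0, 0], "translation": [15, 0, 0], "hand": 0}
    - {"rotation": [0, 0, 0], "translation": [30, 0, 0], "hand": 0}
    - {"rotation": [0, 0, 0], "translation": [40, 0, 0], "hand": 0}
    - {"rotation": [0, 0, 0], "translation": [48, 0, 0], "hand": 0}
    - {"rotation": [0, 0, 0], "translation": [52, 0, 0], "hand": 0}
    - {"rotation": [0, 0, 0], "translation": [54, 0, 0], "hand": 0}
    - {"rotation": [0, 0, 0], "translation": [55, 0, 0], "hand": 0}
    - {"rotation": [0, 0, 0], "translation": [55, 0, 0], "hand": 0}

```text
t: 13.15
tool_pos: [0.485, -0.2305, 0.1466]
ee_rot: [1.413, 0.815, -0.816]
contact_force: [0.2, -0.5, -0.3]
width: 0.0001
```

```bash
cat >> h.py <<'E'
def slotstat():
    s=bot.get_state();R=Ro.from_rotvec(s["ee_rot"]).as_matrix();d=s["tool_pos"]-np.array([.5485,-.2293,.038])
    print(s["t"],"along u mm",d@u*1e3,"across",d@xs*1e3,d[1]*1e3,"F tool",np.round(R.T@s["contact_force"],1),"w",s["width"])
E
python3 -c "
from h import *
slotstat()
im=bot.get_image('wrist')[:,:,::-1];cv2.imwrite('pics/w10.png',im)"
```

```text
13.15 along u mm 125.81785532308481 across -0.6938713834356708 -1.2433311983279238 F tool [0.4 0.1 0.5] w 5.76325755724352e-05
```

View pics/w10.png

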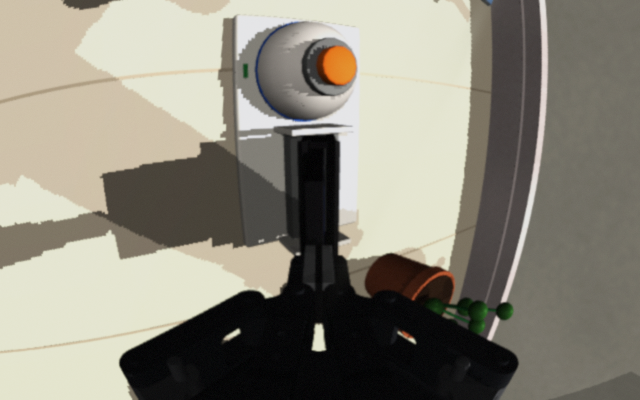

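The closed fingertips sit over the panel's top edge at col ~318, about 5 mm above it. Tapping down.

>>> move_arm:
  moves:
    - {"rotation": [0, 0, 0], "translation": [2, -0.5, -1], "hand": 0}
    - {"rotation": [0, 0, 0], "translation": [4, -0.5, -1], "hand": 0}
    - {"rotation": [0, 0, 0], "translation": [5, -0.5, -1], "hand": 0}
    - {"rotation": [0, 0, 0], "translation": [6, -0.5, -1], "hand": 0}
    - {"rotation": [0, 0, 0], "translation": [6.5, -0.5, -1], "hand": 0}

```text
t: 13.7
tool_pos: [0.4885, -0.2295, 0.1423]
ee_rot: [1.413, 0.814, -0.814]
contact_force: [-7.9, 2.6, 13.6]
width: 0.0
```

```bash
python3 -c "
from h import *
slotstat()"
```

```text
13.7 along u mm 120.28489697848383 across 0.17834014559744982 -0.21877478707893472 F tool [-15.8  -0.   -2.6] w 2.9706570509912024e-05
```

Contact at 120.3 mm above the slot floor, against 120 mm expected, so it is fully home. Now triangulating the button top and retreating.

Run:
```python
from h import *
rays=[]
for f,px in (("s4.npy",(399.8,65.8)),("s5.npy",(375,24)),("s9.npy",(333,71.5))):
    v=np.load(f);rays.append(wray(dict(tool_pos=v[:3],ee_rot=v[3:]),px))
rays.append(ray("side",(302,237.3)));rays.append(ray("scene",(301,176.5)))
for sel in ([0,1,2],[0,2,3],[0,1,2,3,4]):
    A=np.zeros((3,3));b=np.zeros(3)
    for i in sel:
        o,d=rays[i];P=np.eye(3)-np.outer(d,d);A+=P;b+=P@o
    X=np.linalg.solve(A,b);print(sel,np.round(X,4),[round(float(np.linalg.norm((np.eye(3)-np.outer(rays[i][1],rays[i][1]))@(X-rays[i][0]))*1e3),1) for i in range(5)])
s=bot.get_state()
p=s["tool_pos"]+.1*u;rel(RS,p,s)
a=np.arctan2(-.1235,.548)
rel(frame([0,0,-1],[np.cos(a),np.sin(a),0]),[.547,-.124,.17],dict(tool_pos=p,ee_rot=s["ee_rot"]))
rel(frame([0,0,-1],[1,0,0]),[.547,-.124,.17],dict(tool_pos=p,ee_rot=s["ee_rot"]))
```

```text
[0, 1, 2] [ 0.5476 -0.1228  0.0663] [0.3, 0.2, 0.4, 1.9, 2.5]
[0, 2, 3] [ 0.5485 -0.1224  0.0654] [0.9, 0.2, 0.4, 1.2, 2.8]
[0, 1, 2, 3, 4] [ 0.548  -0.1222  0.0658] [0.9, 0.6, 0.3, 1.5, 2.1]
trans mm [-100.0, 0.2, 0.0] rot [-0.0, 0.0002, -0.0024]
trans mm [105.4, 64.3, -105.5] rot [0.2164, -0.0581, -0.5238]
trans mm [105.4, 64.3, -105.5] rot [-0.0001, 0.0001, -0.526]
```

>>> move_arm:
  moves:
    - {"rotation": [0, 0, 0], "translation": [-10, 0, 0], "hand": 0}
    - {"rotation": [0, 0, 0], "translation": [-30, 0, 0], "hand": 0}
    - {"rotation": [0, 0, 0], "translation": [-60, 0, 0], "hand": 0}
    - {"rotation": [0, 0, 0], "translation": [-100, 0, 0], "hand": 0}
    - {"rotation": [0, 0, 0], "translation": [-100, 0, 0], "hand": 0}

```text
t: 14.2
tool_pos: [0.4379, -0.2307, 0.2328]
ee_rot: [1.411, 0.808, -0.814]
contact_force: [1.2, -0.1, -0.3]
width: -0.0
```

Button top at (0.548,-0.123,0.066), which agrees with dock y+56. Moving over it with the tool vertical and aiming 4 mm farther from the panel.

Run:
```python
from h import *
R=frame([0,0,-1],[1,0,0])
rel(R,[.548,-.119,.20]);rel(R,[.548,-.119,.10])
rel(Ro.from_rotvec(bot.get_state()["ee_rot"]).as_matrix(),[.438,-.119,.235])
```

```text
trans mm [83.4, 78.5, -112.0] rot [-0.0007, 0.0046, -0.5289]
trans mm [169.7, 28.1, -112.4] rot [-0.0007, 0.0046, -0.5289]
trans mm [-2.3, 1.2, -111.7] rot [0.0, 0.0, 0.0]
```

>>> move_arm:
  moves:
    - {"rotation": [0, 0, 0], "translation": [-5, 0, -35], "hand": 0}
    - {"rotation": [0, 0, 0], "translation": [-5, 0, -75], "hand": 0}
    - {"rotation": [0, 0.002, -0.14], "translation": [5, 10, -105], "hand": 0}
    - {"rotation": [0, 0.004, -0.28], "translation": [35, 35, -112], "hand": 0}
    - {"rotation": [0, 0.004, -0.42], "translation": [62, 60, -112], "hand": 0}
    - {"rotation": [0, 0.004, -0.527], "translation": [83, 78, -112], "hand": 0}
    - {"rotation": [0, 0.004, -0.527], "translation": [115, 60, -112], "hand": 0}
    - {"rotation": [0, 0.004, -0.527], "translation": [149, 40, -112], "hand": 0}
    - {"rotation": [0, 0.004, -0.527], "translation": [169, 28, -112], "hand": 0}
    - {"rotation": [0, 0.004, -0.527], "translation": [169, 28, -112], "hand": 0}

```text
t: 15.2
tool_pos: [0.5439, -0.1168, 0.09]
ee_rot: [1.207, 1.223, -1.215]
contact_force: [-0.8, 0.5, -0.0]
width: -0.0
```

>>> move_arm:
  moves:
    - {"rotation": [0, 0, 0], "translation": [0, 0, 0], "hand": 0}
    - {"rotation": [0, 0, 0], "translation": [0, 0, 0], "hand": 0}

```text
t: 15.4
tool_pos: [0.5475, -0.1177, 0.0967]
ee_rot: [1.211, 1.213, -1.208]
contact_force: [-0.1, -0.3, -0.2]
width: -0.0003
```

Run:
```python
from h import *
s=bot.get_state();print(s["t"],s["tool_pos"],s["contact_force"],np.round(Ro.from_rotvec(s["ee_rot"]).as_matrix(),3).tolist())
im=bot.get_image("side")[:,:,::-1];cv2.imwrite("pics/side11c.png",cv2.resize(im[180:310,240:370],None,fx=4.5,fy=4.5,interpolation=cv2.INTER_CUBIC))
im=bot.get_image("wrist")[:,:,::-1];cv2.imwrite('pics/w11.png',im)
```

```text
15.4 [ 0.54746233 -0.1177114   0.09671823] [-0.11716823 -0.29179411 -0.15713179] [[-0.001, 1.0, 0.0], [0.004, 0.0, -1.0], [-1.0, -0.001, -0.004]]
```

View pics/side11c.png

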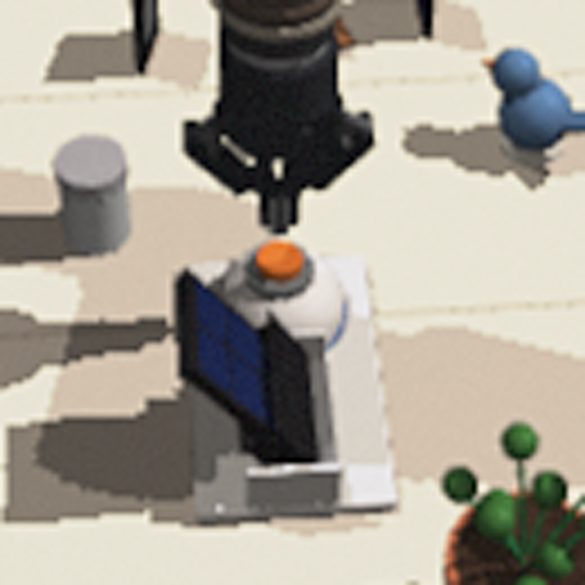

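View pics/w11.png

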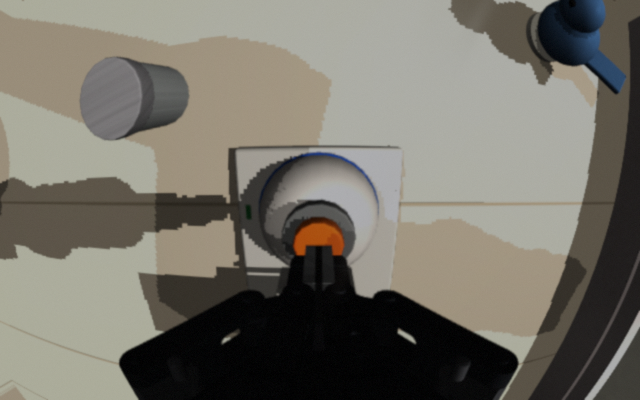

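The closed fingertips are centred over the orange button, which shows at (318,235) in the wrist view. Pressing down gently until the hard stop.

>>> move_arm:
  moves:
    - {"rotation": [0, 0, 0], "translation": [10, 0, 2], "hand": 0}
    - {"rotation": [0, 0, 0], "translation": [20, 0, 2], "hand": 0}
    - {"rotation": [0, 0, 0], "translation": [25, 0, 2], "hand": 0}
    - {"rotation": [0, 0, 0], "translation": [27, 0, 2], "hand": 0}
    - {"rotation": [0, 0, 0], "translation": [29, 0, 2], "hand": 0}
    - {"rotation": [0, 0, 0], "translation": [31, 0, 2], "hand": 0}
    - {"rotation": [0, 0, 0], "translation": [33, 0, 2], "hand": 0}
    - {"rotation": [0, 0, 0], "translation": [33, 0, 2], "hand": 0}

```text
t: 16.3
tool_pos: [0.5464, -0.1194, 0.0656]
ee_rot: [1.211, 1.213, -1.209]
contact_force: [-11.7, 1.9, 28.4]
width: 0.0002
```

Run:
```python
from h import *
s=bot.get_state();print(s["t"],s["tool_pos"],s["contact_force"],s["moment"])
im=bot.get_image("wrist")[:,:,::-1];cv2.imwrite('pics/w12.png',cv2.resize(im[120:300,220:420],None,fx=3.3,fy=3.3,interpolation=cv2.INTER_CUBIC))
im=bot.get_image("side")[:,:,::-1];cv2.imwrite("pics/side12c.png",cv2.resize(im[180:310,240:370],None,fx=4.5,fy=4.5,interpolation=cv2.INTER_CUBIC))
```

```text
16.3 [ 0.54635009 -0.11942392  0.06562529] [-11.66892372   1.85285913  28.39685867] [ 0.34333725  2.44177431 -0.03092444]
```

View pics/w12.png

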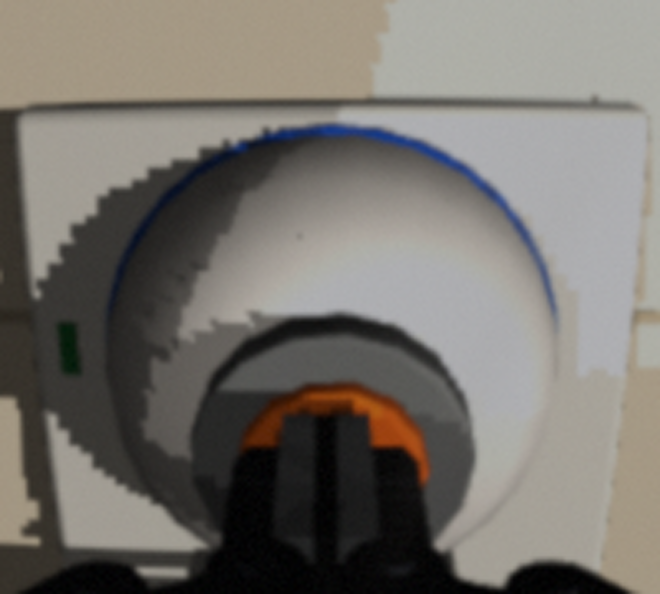

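View pics/side12c.png

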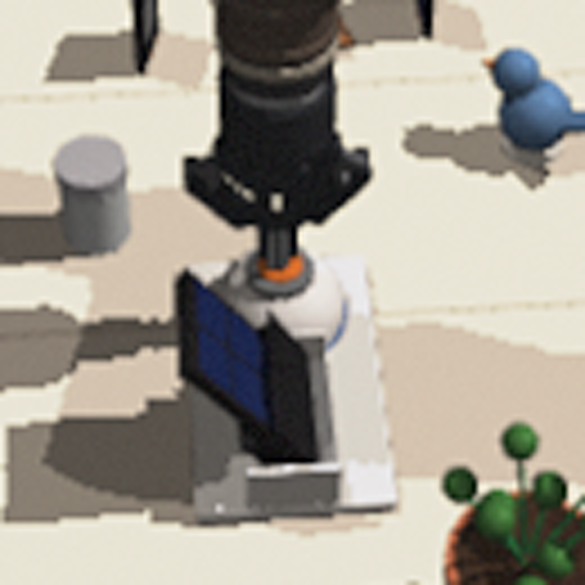

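28 N on a 5 N button, with the fingertips entirely on the orange disc. I'll release slowly and watch the force to confirm the travel.

>>> move_arm:
  moves:
    - {"rotation": [0, 0, 0], "translation": [-1, 0, 0], "hand": 0}
    - {"rotation": [0, 0, 0], "translation": [-2, 0, 0], "hand": 0}
    - {"rotation": [0, 0, 0], "translation": [-2, 0, 0], "hand": 0}

```text
t: 16.7
tool_pos: [0.5462, -0.1194, 0.0658]
ee_rot: [1.21, 1.214, -1.209]
contact_force: [-5.5, 0.3, 17.1]
width: -0.0
```

>>> move_arm:
  moves:
    - {"rotation": [0, 0, 0], "translation": [-1, 0, 0], "hand": 0}
    - {"rotation": [0, 0, 0], "translation": [-2, 0, 0], "hand": 0}
    - {"rotation": [0, 0, 0], "translation": [-2, 0, 0], "hand": 0}

```text
t: 17.0
tool_pos: [0.5461, -0.1194, 0.0661]
ee_rot: [1.21, 1.215, -1.21]
contact_force: [-2.7, -0.1, 5.0]
width: -0.0003
```

>>> move_arm:
  moves:
    - {"rotation": [0, 0, 0], "translation": [-1, 0, 0], "hand": 0}
    - {"rotation": [0, 0, 0], "translation": [-2, 0, 0], "hand": 0}
    - {"rotation": [0, 0, 0], "translation": [-2, 0, 0], "hand": 0}

```text
t: 17.3
tool_pos: [0.5463, -0.1194, 0.0676]
ee_rot: [1.21, 1.216, -1.21]
contact_force: [-2.5, -0.6, 3.8]
width: 0.0001
```

>>> move_arm:
  moves:
    - {"rotation": [0, 0, 0], "translation": [-1, 0, 0], "hand": 0}
    - {"rotation": [0, 0, 0], "translation": [-2, 0, 0], "hand": 0}
    - {"rotation": [0, 0, 0], "translation": [-2, 0, 0], "hand": 0}

```text
t: 17.6
tool_pos: [0.5465, -0.1192, 0.0696]
ee_rot: [1.21, 1.216, -1.21]
contact_force: [-1.1, -0.5, 2.5]
width: -0.0001
```

The curve is spring-like: rigid below z = 0.066, then 5.0, 3.8 and 2.5 N while rising. The button was fully down and is springing back. Lifting clear.

>>> move_arm:
  moves:
    - {"rotation": [0, 0, 0], "translation": [-8, 0, 0], "hand": 0}
    - {"rotation": [0, 0, 0], "translation": [-25, 0, 0], "hand": 0}
    - {"rotation": [0, 0, 0], "translation": [-60, 0, 0], "hand": 0}
    - {"rotation": [0, 0, 0], "translation": [-100, 0, -40], "hand": 0}
    - {"rotation": [0, 0, 0], "translation": [-130, 0, -80], "hand": 0}
    - {"rotation": [0, 0, 0], "translation": [-150, 0, -100], "hand": 0}
    - {"rotation": [0, 0, 0], "translation": [-150, 0, -100], "hand": 0}
    - {"rotation": [0, 0, 0], "translation": [-150, 0, -100], "hand": 0}

```text
t: 18.4
tool_pos: [0.5474, -0.0194, 0.2204]
ee_rot: [1.21, 1.215, -1.208]
contact_force: [0.1, -0.3, -0.2]
width: 0.0001
```

Run:
```python
from h import *
s=bot.get_state();print(s["t"],s["tool_pos"],s["contact_force"])
im=bot.get_image("side")[:,:,::-1].copy()
F=np.array([.5485,-.2293,.038])
for b in(-.04,.04):
  for a in (-.005,.005): print(proj("side",F+u*.12+a*xs+[0,b,0]), (proj("side",F+u*.12+a*xs+[0,b,0])-[240,180])*4.5)
cv2.imwrite("pics/side13.png",im);cv2.imwrite("pics/side13c.png",cv2.resize(im[180:310,240:370],None,fx=4.5,fy=4.5,interpolation=cv2.INTER_CUBIC))
im=bot.get_image("scene")[:,:,::-1];cv2.imwrite("pics/scene13.png",im)
```

```text
18.4 [ 0.54738031 -0.0193951   0.22044433] [ 0.130998   -0.3461856  -0.24334882]
[[281.35598509 261.81218779]] [[186.10193291 368.15484507]]
[[284.53164859 260.46263004]] [[200.39241864 362.08183517]]
[[280.47964171 239.26119421]] [[182.15838767 266.67537397]]
[[283.49570667 237.925334  ]] [[195.73068002 260.66400302]]
```

View pics/side13c.png

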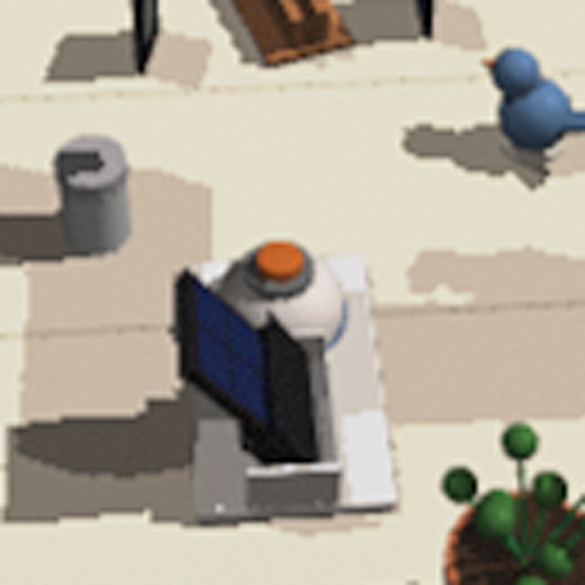

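View pics/side13.png

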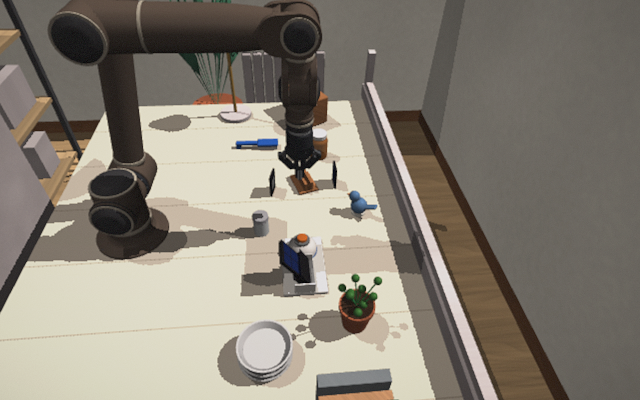

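View pics/scene13.png

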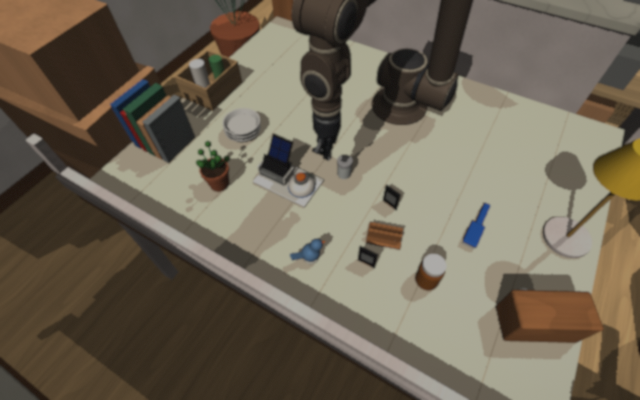

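The panel is docked with cells to the window, the button is back up at (302,238), every bystander stands where it was, and the arm is clear. Handing in.

```bash
python3 -c "
from rig import bot
print(bot.hand_in())"
```

```text
the job is handed in; nothing more can be done
None
```

I took the panel from the cradle and slid it copper edge first, cells to the window, fully home into the dock's leaning slot. Then I pressed the orange button right down, let it spring back up, and handed the job in at about 18.5 s.

- **Docking depth:** the panel did not move under a 37 N push along the slot. After release, a tap on its top edge met contact 120.3 mm above the slot floor, against 120 mm expected.
- **Button:** it met a hard stop at about 28 N. As the arm rose, the force fell 5.0, 3.8, 2.5 N, which fits a spring return, and the last picture shows the button up.
- **Surroundings:** in the last pictures the bystanders and look-alike panels look unmoved and the arm is clear, with about zero contact force.
- **Small disagreement:** in the side camera the docked panel's top corners sit about 1.5 pixels lower than predicted. I put this down to the stated 2 mm camera calibration and a slight lean from looseness in the slot.

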